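Roll a tube offcut up the sloping gutter to its stop

TASK

Park the stainless tube offcut at the top of the sloping gutter. First throw the weighted lever on the right of the gutter over towards the low end, so that the two red catch pawls stand up; then push the tube with your fingertips up the gutter, over the catch, until it is home against the rubber stop and the pawls have come up behind it, so that it cannot roll back. Only push: do not pick the tube up or lift it out of the gutter, and leave the other things where they are.

Things in the scene. Friction and masses are not known exactly. Their poses are not given: they have to be found in the camera images.
- gutter: Sloping steel gutter, a flat-floored tray on a green stand (290 x 200 mm) that does not move. Origin: on its floor at the low end, mid width, 34 mm above the bench. x runs up the slope (10 degrees) along the floor, y to the left across it, z square to the floor. Inside it is 183 mm wide; the side walls stand 33 mm above the floor and are 3 mm thick.
- low_end (a point): Same point as the gutter's origin. Two upright tabs here, 26 mm high, at y = 64 to 90 mm and -64 to -90 mm of the gutter frame, faces at x = 0, keep the tube from rolling off. Between them the low end is open; the floor runs on to x = -12 mm.
- stop_face (a point): Middle of the rubber stop across the high end, at gutter x = 270 mm, 21 mm above the floor; the green stop plate is 39 mm high.
- catch (a joint): Shaft under the floor with two red pawls and a weighted lever. 0 rad: pawls up, lever leans to the low end (0.6 rad from upright). 1.1 rad: pawls below the floor, lever leans to the high end (0.5 rad). Top-heavy: past upright (at 0.6 rad) it falls over by itself; 0.02 Nm moves it. Shaft axis at gutter x = 181, z = -12 mm, along y.
- catch_tips (a point): Midpoint between the tips of the two red pawls (16 mm wide, centred at gutter y = 76 and -76 mm); turns with the catch. Standing, each is a ramp from the floor at x = 194 mm to a tip at x = 226 mm, 13 mm high, steep behind. A tube pushed up the slope presses them down (0.3 rad, a few newtons); the weight lifts them again behind it. They do not yield to a tube rolling back.
- lever_knob (a point): Centre of the red ball (19 mm across) at the end of the weighted lever, 77 mm from the shaft axis. The lever swings along the slope in the plane y = -125 mm of the gutter frame, outside the right wall (outer face at y = -95 mm). Its bar is 12 x 4 mm; a dark round weight, 26 mm across, 18 mm wide, sits on it 50 mm from the shaft.
- tube_center (a point): Centre of the tube offcut: smooth stainless tube, 42 mm across, 180 mm long, about 0.12 kg, lying across the gutter on its floor (centre 21 mm above it), free to roll; at the start against the low tabs. Home at the stop its centre is at gutter x = 249 mm; let go, it settles back about 4 mm against the pawls.
- coupler_center (a point): Blue hose coupler standing on the bench beside the gutter, 69 mm across, 56 mm high; its centre. To be left alone.
- tape_center (a point): Yellow tape measure on the bench beside the gutter, 74 x 78 x 31 mm; its centre. To be left alone.
- marker_center (a point): Black marker with a blue cap on the bench before the low end, 123 mm long, 20 mm thick; its centre. To be left alone.
- electrodes_center (a point): Thin black tube with a red cap (174 mm long, 14 mm thick) on the bench left of the gutter; its centre. To be left alone.

How it is judged:
By the outcome, as a careful person would: the job done as asked, in the order asked, and still so for the second after the job is handed in, with the robot touching nothing.
It also fails if it takes over 48 s, if anything falls off the work surface, if the arm or the gripper's body presses on something with over 40 N, if the wrist force passes 120 N, or if a joint passes its speed limit or range.

ROBOT

A 7-joint arm with a two-finger parallel gripper is mounted at the origin on a cart in front of the work surface, level with it; the furniture and walls round the work are solid. World frame = base frame: x ahead of the robot, y to its left, z up, the work surface at z = 0. Lengths are in mm, angles in rad, forces in N, time in s.
With the tool pointing down it reaches from about 350 to 775 mm from the base axis. Payload 3.1 kg.
Tool frame: the origin (TCP) lies midway between the tips of the shut fingers; the grasp point (between the pads) lies 19 mm behind it; z points along the fingers, y is the line along which they close (so a half turn about z gives the same grasp; the last joint's range is limited). The gripper opens to 85 mm and grips with 20 to 120 N. Pads are 22 mm wide; open, the fingers measure 114 mm over their backs; the gripper's body (76 mm by 85 mm) begins 54 mm behind the grasp point. The pads swing forward as they close: fully open they stand 13 mm farther back than shut.
Start: joints at [1.18, 0.311, 0.014, 1.512, -0.004, 1.319, -0.027], TCP at [188.007, -516.886, 231.304] pointing down, gripper open.
Joint ranges: [-2.7, 2.7], [-0.3, 1.91], [-1.27, 1.3], [0.12, 2.57], [-1.44, 4.58], [0.2, 2.03], [-3.05, 3.05]. Speed limits (rad/s): [2.79, 2.79, 3.14, 3.14, 3.14, 3.14, 3.14].

INTERFACE

Orientations are given as a rotation vector (axis times angle).
In Python, from plant import monitor, viewer, arm gives the robot as it stands.
- The arm moves only by the shell command python3 -m creep 'ROWS' [FORCE]. ROWS is JSON, a list of rows, each a list of 7 numbers: the shift along the world's x, y, z as a fraction of full scale, then the turn, a rotation vector about the world's x, y, z as a fraction of full scale, then the gripper command: -1 is fully open, 1 is shut, values between are in proportion. In form: [[x, y, z, ax, ay, az, jaw], ...]. A call has 1 to 5 rows; each row is the pose to reach, as a shift and turn from the pose commanded when the call began, turning the shorter way round; what a row does not reach only later rows make up. Full scale, the value 1, is 0.4 m for a shift and 180 degrees for a turn. A row lasts 1/10 s, in which the tool goes at most 50 mm and 8.59 degrees, less where a joint would pass 70% of its speed; a pose out of reach is approached as far as the arm can. A call with a number of a shift or a turn outside -1 to 1 is refused whole. A call with a gripper value outside its range is refused whole. The fingers move at their own pace and stop on an object; FORCE is the grip in N (left out, the last holds). Time passes only in rows, so rows that repeat a pose let the fingers close. It gives the time, the measured TCP pose, the force, the opening and the grip force at its end, in the units of the state.
- monitor.state(): the state, without advancing time (a new reading comes with each control period).
- viewer.get_image(name): name is "side" or "top"; returns (picture, depth): 384x512x3 uint8, red, green, blue; 384x512 float32, mm along the optical axis (not along the pixel's ray), 0 where there is no reading.
- viewer.get_calibration(name): a dict with "fx", "fy", "cx", "cy" (pixels), "origin" and "attitude" of the camera in the world. Camera axes: x right, y down, z forward; pixel columns grow to the right and rows downward; lengths in mm; the calibration is good to about 2 mm. A picture is of the moment at which its call begins. get_calibration takes no time and is no camera call.
- arm.finish_job(): hands the job in; it is judged then, once.
The state is a dict: "t": time; "joint_positions": joint angles; "qvel": joint speeds; "joint_efforts": joint torques, N m; "tool_pos": TCP position; "orientation": TCP orientation; "ft_force": force on the tool from outside, world axes, zero at the start; "torque": the same for the moment, N m; "width": finger opening in mm; "grip_force": force on a finger pad.
Only numpy, scipy, OpenCV 4.12 (cv2) and the standard library are available. Lean on these libraries where they do the work, as an engineer would, in place of code of your own. Each camera call takes 0.05 s, during which the arm holds its last target. There are 200 camera calls.

## Working session

There is one attempt and no reset: what is moved stays moved. The work goes in short steps, Python scripts to look and compute and a shell command to move; the robot and the scene stay as the last step left them, time stands still between calls to the robot, and variables do not carry over. Pictures are saved under pics/ and viewed, at most 10 in all, crops included, and the job is handed in when it is done.

```bash
ls; mkdir -p pics; cat > h.py <<'E'
import numpy as np,cv2
from plant import monitor,viewer,arm
def snap(n,f):
    im,d=viewer.get_image(n); cv2.imwrite('pics/'+f+'.png',im[:,:,::-1]); np.savez('pics/'+f,im=im,d=d); return im,d
E
python3 - <<'E'
from h import *
for n in('top','side'):
    snap(n,n+'0'); print(viewer.get_calibration(n))
s=monitor.state();print(s)
E
```

```text
pics
{'fx': 376.64531910104654, 'fy': 376.64531910104654, 'cx': 256.4228354381371, 'cy': 194.81091530719885, 'origin': array([ 363.63532767, -137.39014867,  968.99405605]), 'attitude': array([-2.04777215,  2.18380122, -0.21857855])}
{'fx': 382.3528855733617, 'fy': 382.3528855733617, 'cx': 253.58650828073456, 'cy': 194.03740912784966, 'origin': array([532.89135473, 528.90811011, 594.71856109]), 'attitude': array([-0.00461686,  2.7836983 , -1.41253082])}
{'t': 0.1, 'joint_positions': array([ 1.18032182,  0.3116766 ,  0.01397835,  1.51285914, -0.00438793,
        1.31921768, -0.02721616]), 'qvel': array([ 0.00059794, -0.00208355, -0.00038677, -0.00307296,  0.00018818,
       -0.00019008, -0.00051133]), 'joint_efforts': array([ 4.78375077e-04, -3.80858982e+01,  1.46568306e-01, -2.31241786e+01,
        1.21846382e-02,  8.04792275e-03,  3.72826105e-05]), 'tool_pos': array([ 187.75731224, -516.27565361,  230.32788318]), 'orientation': array([-3.09187566e+00, -5.44840204e-01,  7.29490271e-04]), 'ft_force': array([ 0.96673396,  0.59874237, -0.05900847]), 'torque': array([-0.0149889 , -0.01646674, -0.00466953]), 'grip_force': 0.0, 'width': 85.55106908495019}
```

View pics/top0.png

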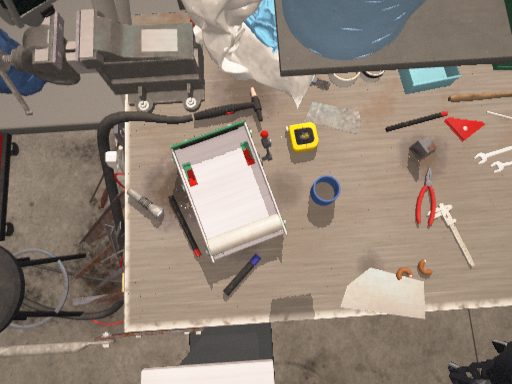

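View pics/side0.png

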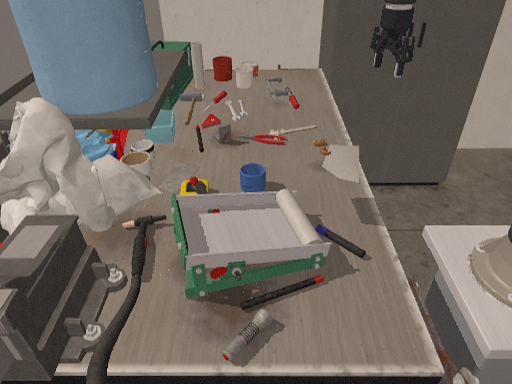

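```bash
cat >> h.py <<'E'
from scipy.spatial.transform import Rotation as R
def pts(n,d):
    c=viewer.get_calibration(n); v,u=np.mgrid[:384,:512]
    P=np.stack([(u-c['cx'])/c['fx']*d,(v-c['cy'])/c['fy']*d,d],-1)
    return P@R.from_rotvec(c['attitude']).as_matrix().T+c['origin']
E
python3 - <<'E'
from h import *
z=np.load('pics/top0.npz');im,d=z['im'],z['d'];P=pts('top',d)
for u,v in [(325,205),(110,250),(150,250),(300,250)]: print(u,v,P[v,u])
for nm,u,v in [('floor hi',215,160),('floor mid',230,190),('floor low',240,220),('knob',264,134),('wt',267,151),('tubeL',212,250),('tubeR',280,228),('tubeM',246,239),('coup',325,190),('tape',303,137),('mark',242,275),('hammer',255,100),('shelf',320,60)]: print(nm,P[v,u].round(1))
reg=np.zeros((384,512),np.uint8);cv2.fillPoly(reg,[np.array([[165,150],[248,115],[258,140],[292,235],[205,265]])],1)
fl=np.zeros_like(reg);cv2.fillPoly(fl,[np.array([[205,180],[245,165],[262,208],[216,224]])],1)
Q=P[fl>0];A=np.c_[Q[:,:2],np.ones(len(Q))];k=np.linalg.lstsq(A,Q[:,2],rcond=None)[0]
print('plane',k,'slope',np.degrees(np.arctan(np.hypot(*k[:2]))),'dir',np.degrees(np.arctan2(k[1],k[0])))
h=(P[...,2]-(P[...,:2]@k[:2]+k[2]))*np.cos(.1745)
for lo,hi in((22,45),):
    m=(reg>0)&(h>lo)&(h<hi)&(d>0); X=P[m][:,:2]
    r=cv2.minAreaRect(X.astype(np.float32));print(r,m.sum());print(cv2.boxPoints(r))
hsv=cv2.cvtColor(im,cv2.COLOR_RGB2HSV)
m=((hsv[...,0]<8)|(hsv[...,0]>172))&(hsv[...,1]>150)&(hsv[...,2]>80)
n,l,st,c=cv2.connectedComponentsWithStats(m.astype(np.uint8))
for i in range(1,n):
    if st[i,4]>8 and 160<c[i][0]<310: print(st[i],c[i].round(1),np.median(P[l==i],0).round(1),np.median(h[l==i]).round(1))
cv2.imwrite('pics/c.png',cv2.resize(im[105:275,155:345,::-1],None,fx=3.5,fy=3.5,interpolation=cv2.INTER_CUBIC))
E
```

```text
325 205 [ 5.23191429e+02 -3.24552097e+02 -3.49399383e-01]
110 250 [ 482.28940707  422.90826378 -490.8111217 ]
150 250 [4.35834036e+02 1.32531188e+02 1.66204580e-01]
300 250 [ 411.45283182 -249.55508292   -2.7489581 ]
floor hi [641.  -50.2  73.8]
floor mid [566.4 -82.4  57.4]
floor low [ 492.  -102.5   43.2]
knob [ 679.6 -173.3  130.2]
wt [ 656.4 -180.2   72.3]
tubeL [420.8 -34.1  75.9]
tubeR [ 463.4 -198.3   65.5]
tubeM [ 441.7 -115.3   73. ]
coup [ 562.8 -328.3    1.1]
tape [ 702.8 -279.4   29.1]
mark [358.6 -98.8  15.9]
hammer [ 818.6 -160.2   22.4]
shelf [ 786.8 -295.4  256.4]
plane [-7.02871106e-01 -2.07609133e-01  4.31664876e+02] slope 36.23735662946766 dir -163.5442834438844
((619.7362060546875, -61.31138610839844), (149.06881713867188, 245.80838012695312), 16.07617950439453) 1128
[[ 514.08246    36.146843]
 [ 582.1506   -200.04904 ]
 [ 725.38995  -158.76962 ]
 [ 657.32184    77.42627 ]]
[226 111   7   4  17] [229.2 112.5] [789.  -88.3  16.5] 120.7
[261 130   7   8  44] [263.9 133.7] [ 681.2 -173.3  128. ] 137.2
[243 149  12  16  95] [248.2 156.9] [ 650.6 -132.    50.9] 49.4
[187 169  10  17  98] [191.3 177.8] [604.2  13.4  52.1] 48.4
[194 248   7   9  43] [197.  252.2] [422.1  10.8  13.2] -117.8
```

View pics/c.png

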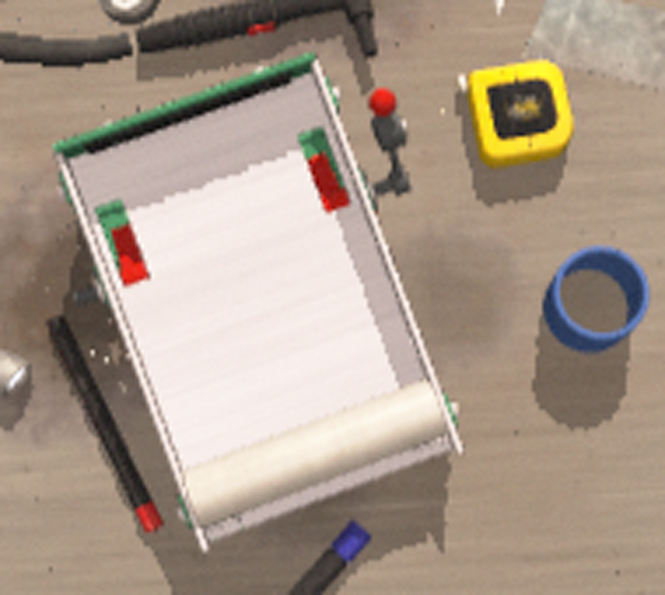

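```bash
cat >> h.py <<'E'
def ray(n,u,v,z):
    c=viewer.get_calibration(n); r=R.from_rotvec(c['attitude']).as_matrix()@[(u-c['cx'])/c['fx'],(v-c['cy'])/c['fy'],1]
    return c['origin']+r*(z-c['origin'][2])/r[2]
E
python3 - <<'E'
from h import *
LR=ray('top',286.4,234.1,64);LL=ray('top',213.3,261.9,64);HL=ray('top',171.6,147.9,120);HR=ray('top',244.7,121.6,120)
print(LR,LL,HL,HR)
for a,b in((LR,HR),(LL,HL)): print('wall yaw',np.degrees(np.arctan2(*(b-a)[1::-1])),np.linalg.norm((b-a)[:2]))
for a,b in((LR,LL),(HR,HL)): print('cross yaw',np.degrees(np.arctan2(-(b-a)[0],(b-a)[1])),np.linalg.norm((b-a)[:2]))
z=np.load('pics/top0.npz');im,d=z['im'],z['d'];P=pts('top',d)
fl=np.zeros((384,512),np.uint8);cv2.fillPoly(fl,[np.array([[205,180],[240,168],[250,205],[220,217]])],1)
m=(fl>0)&(d>0);Q=P[m];
for i in range(4):
    A=np.c_[Q[:,:2],np.ones(len(Q))];k=np.linalg.lstsq(A,Q[:,2],rcond=None)[0];e=A@k-Q[:,2];Q=Q[abs(e)<max(4,2*e.std())]
print('plane',k,len(Q),m.sum(),e.std(),np.degrees(np.arctan(np.hypot(*k[:2]))),np.degrees(np.arctan2(k[1],k[0])))
# tube axis: top-line points
hsv=cv2.cvtColor(im,cv2.COLOR_RGB2HSV)
t=np.zeros_like(fl);cv2.fillPoly(t,[np.array([[206,240],[278,213],[286,228],[212,258]])],1)
Q=P[(t>0)&(P[...,2]>66)&(P[...,2]<80)];v=cv2.fitLine(Q[:,:2].astype(np.float32),cv2.DIST_HUBER,0,.01,.01).ravel();print('tube',v,np.degrees(np.arctan2(-v[0],v[1])),len(Q))
c=v[2:];s=(Q[:,:2]-c)@v[:2];print(s.min(),s.max(),c+v[:2]*(s.min()+s.max())/2)
E
```

```text
[ 447.95759116 -212.57131893   64.        ] [393.5055106  -34.68033617  64.        ] [663.05302895  46.42131677 120.        ] [ 717.76294341 -129.74071187  120.        ]
wall yaw 17.066556837635027 282.23365775069396
wall yaw 16.745528296525556 281.4841785205282
cross yaw 17.019246723710086 186.03825097204864
cross yaw 17.253011068418484 184.4620152661384
plane [  0.169178     0.05550927 -33.89083149] 1377 1413 1.6041574043658944 10.095821439573857 18.165265192851308
tube [ 2.8669834e-01 -9.5802093e-01  4.5301453e+02 -1.1312063e+02] -163.3396 1092
-92.44651976344693 95.67242659108766 [ 453.47695744 -114.66587148]
```

```bash
cat >> h.py <<'E'
YAW=np.radians(16.95)
def g(x,y,z):  # gutter -> world
    return np.array([437.4,-118.5,34])+R.from_euler('z',YAW).as_matrix()@R.from_euler('y',-10,degrees=True).as_matrix()@[x,y,z]
E
python3 - <<'E'
from h import *
s=monitor.state();M=R.from_rotvec(s['orientation']).as_matrix();print(M.round(3))
y=M[:,1];print('tool y ang',np.degrees(np.arctan2(y[1],y[0])),'want',90+16.95)
z=np.load('pics/top0.npz');P=pts('top',z['d']);
m=(z['d']>0)&(P[...,2]>140)
n,l,st,c=cv2.connectedComponentsWithStats(m.astype(np.uint8))
for i in range(1,n):
    if st[i,4]>150: Q=P[l==i];print(st[i],np.percentile(Q,[1,50,99],axis=0).round().tolist())
z=np.load('pics/side0.npz');P=pts('side',z['d'])
Q=P[(z['d']>0)&(P[...,2]>130)&(P[...,0]>350)&(P[...,0]<850)&(abs(P[...,1])<420)];print(len(Q),np.percentile(Q,[1,10,50,99],axis=0).round().tolist() if len(Q) else '')
for a in((249,0,21),(-16,0,8),(217,0,8)):print(a,g(*a).round(1))
E
```

```text
[[ 0.94   0.342 -0.001]
 [ 0.342 -0.94   0.002]
 [-0.    -0.002 -1.   ]]
tool y ang -70.01225947079134 want 106.95
[   0    0  194   73 8924] [[854.0, -12.0, 142.0], [906.0, 210.0, 186.0], [1033.0, 405.0, 377.0]]
[  181     0   331    77 19965] [[769.0, -696.0, 172.0], [814.0, -356.0, 257.0], [953.0, -42.0, 422.0]]
[ 448  340   64   44 1658] [[168.0, -559.0, 247.0], [192.0, -481.0, 334.0], [225.0, -446.0, 401.0]]
6825 [[769.0, -390.0, 227.0], [783.0, -334.0, 250.0], [808.0, -268.0, 345.0], [849.0, -207.0, 468.0]]
(249, 0, 21) [668.5 -48.1  97.9]
(-16, 0, 8) [ 421.  -123.5   39.1]
(217, 0, 8) [640.5 -56.6  79.6]
```

```bash
python3 -m creep '[[0.1,0.07,0,0,0,0.045,-1],[0.2,0.14,0,0,0,0.09,-1],[0.3,0.21,0,0,0,0.135,-1],[0.4,0.28,0,0,0,0.18,-1],[0.5,0.35,0,0,0,0.225,-1]]'; python3 -m creep '[[0.1,0.07,0,0,0,0.045,-1],[0.2,0.14,0,0,0,0.09,-1],[0.3,0.21,0,0,0,0.135,-1],[0.4,0.28,0,0,0,0.18,-1],[0.5,0.35,0,0,0,0.225,-1]]'
```

```text
t: 0.6
tool_pos: [389.0, -375.4, 230.9]
orientation: [-2.709, -1.59, 0.0]
ft_force: [0.2, -0.2, 0.2]
width: 85.8
grip_force: 0.0
t: 1.1
tool_pos: [589.0, -235.8, 230.8]
orientation: [-1.992, -2.429, 0.001]
ft_force: [1.1, 0.3, 0.3]
width: 85.4
grip_force: 0.0
```

```bash
python3 -m creep '[[0.09,0.07,0,0,0,0.033,-1],[0.18,0.135,0,0,0,0.033,-1],[0.18,0.135,-0.1,0,0,0.033,-1],[0.18,0.135,-0.1,0,0,0.033,-1]]'; python3 - <<'E'
from h import *
a,_=snap('side','side1');b,_=snap('top','top1')
cv2.imwrite('pics/d.png',np.hstack([cv2.resize(a[100:300,130:340,::-1],None,fx=2,fy=2),cv2.resize(b[80:280,150:340,::-1],None,fx=2,fy=2)]))
M=R.from_rotvec(monitor.state()['orientation']).as_matrix();print(np.degrees(np.arctan2(M[1,1],M[0,1])))
E
```

```text
t: 1.5
tool_pos: [656.9, -180.1, 184.1]
orientation: [-1.857, -2.518, 0.008]
ft_force: [-1.1, -1.4, -1.7]
width: 85.4
grip_force: 0.0
16.862714507589136
```

View pics/d.png

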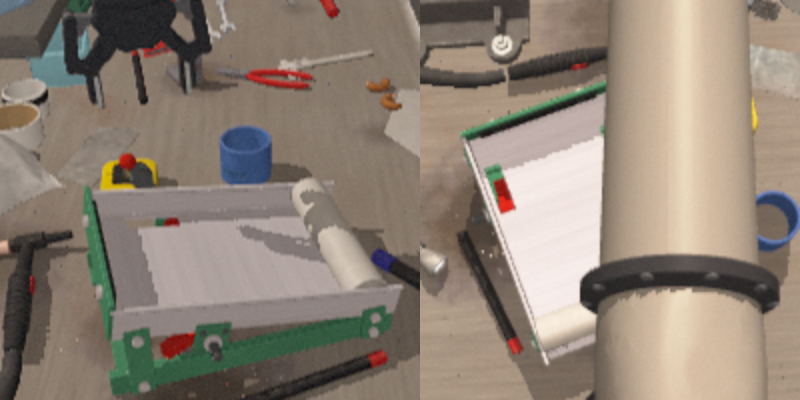

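```bash
python3 -m creep '[[0,0,-0.06,0,0,0,-1],[0,0,-0.12,0,0,0,-1],[0,0,-0.18,0,0,0,-1],[0,0,-0.24,0,0,0,-1],[0,0,-0.27,0,0,0,-1]]'; python3 -m creep '[[0,0,0,0,0,0,-1]]'; python3 - <<'E'
from h import *
a,_=snap('side','side2')
cv2.imwrite('pics/e.png',cv2.resize(a[100:300,130:340,::-1],None,fx=3,fy=3))
E
```

```text
t: 2.1
tool_pos: [659.0, -185.3, 83.1]
orientation: [1.874, 2.521, -0.003]
ft_force: [0.2, -0.1, -0.2]
width: 85.5
grip_force: 0.0
t: 2.2
tool_pos: [658.8, -184.5, 82.8]
orientation: [-1.872, -2.521, 0.003]
ft_force: [-0.3, 0.3, -0.1]
width: 85.7
grip_force: 0.0
```

View pics/e.png

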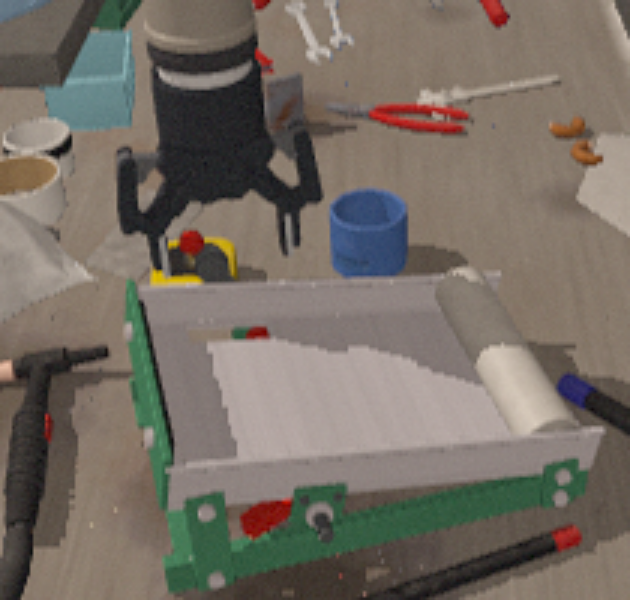

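```bash
python3 -m creep '[[-0.036,-0.011,0,0,0,0,-1],[-0.072,-0.022,0,0,0,0,-1],[-0.108,-0.033,0,0,0,0,-1],[-0.144,-0.044,0,0,0,0,-1],[-0.18,-0.055,0,0,0,0,-1]]';python3 -m creep '[[0,0,0,0,0,0,-1],[0,0,0,0,0,0,-1],[0,0,0,0,0,0,-1]]'; python3 - <<'E'
from h import *
a,_=snap('side','side3')
cv2.imwrite('pics/f.png',cv2.resize(a[100:300,130:340,::-1],None,fx=3,fy=3))
E
```

```text
t: 2.75
tool_pos: [590.3, -205.5, 86.3]
orientation: [1.867, 2.518, 0.006]
ft_force: [17.7, 5.2, -4.3]
width: 85.3
grip_force: 11.3
t: 3.05
tool_pos: [591.3, -205.1, 86.1]
orientation: [1.866, 2.519, 0.005]
ft_force: [4.0, 1.0, 4.6]
width: 85.4
grip_force: 2.5
```

View pics/f.png

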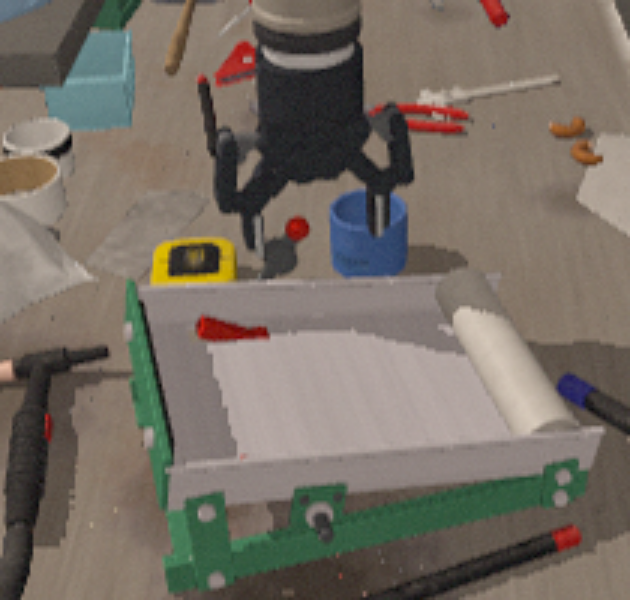

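```bash
python3 -m creep '[[0.025,0.008,0,0,0,0,-1],[0.025,0.008,0.1,0,0,0,-1],[0.025,0.008,0.2,0,0,0,-1],[0.025,0.008,0.3,0,0,0,-1],[0.025,0.008,0.3,0,0,0,-1]]'; python3 -m creep '[[-0.08,0.04,0,0,0,-0.047,0],[-0.16,0.08,0,0,0,-0.094,0],[-0.24,0.12,0,0,0,-0.141,0],[-0.32,0.16,0,0,0,-0.188,0],[-0.4,0.19,0,0,0,-0.235,0]]';python3 -m creep '[[0,0,0,0,0,-0.047,0],[0,0,0,0,0,-0.094,0],[0,0,0,0,0,-0.141,0],[0,0,0,0,0,-0.188,0],[0,0,0,0,0,-0.235,0]]';python3 -m creep '[[0,0,0,0,0,-0.03,0],[0,0,0,0,0,-0.03,0],[0,0,0,0,0,-0.03,0]]'; python3 - <<'E'
from h import *
s=monitor.state()
M=R.from_rotvec(s['orientation']).as_matrix();print(np.degrees(np.arctan2(M[1,1],M[0,1])),s['joint_positions'].round(2))
for a in((-30,0,8),(-14,0,10)):print((g(*a)-s['tool_pos']).round(1),((g(*a)-s['tool_pos'])/400).round(4))
E
```

```text
t: 3.6
tool_pos: [600.7, -201.9, 208.8]
orientation: [1.866, 2.518, 0.004]
ft_force: [0.5, -0.2, 0.8]
width: 85.2
grip_force: 0.0
t: 4.1
tool_pos: [434.9, -124.2, 201.4]
orientation: [-2.655, -1.67, 0.006]
ft_force: [0.2, 0.6, -0.4]
width: 43.0
grip_force: 0.0
t: 4.6
tool_pos: [436.1, -125.4, 201.5]
orientation: [-3.082, -0.599, 0.009]
ft_force: [0.6, 0.4, -0.2]
width: 42.9
grip_force: 0.0
t: 4.9
tool_pos: [437.0, -125.4, 202.2]
orientation: [-3.106, -0.466, 0.005]
ft_force: [0.4, 0.4, 0.7]
width: 42.7
grip_force: 0.0
-72.94115777650826 [ 0.51  0.15 -0.3   1.79  0.05  1.21 -1.08]
[ -29.2   -2.1 -165.5] [-0.0729 -0.0052 -0.4137]
[ -14.4    2.4 -160.7] [-0.0361  0.006  -0.4019]
```

```bash
python3 -m creep '[[-0.073,-0.005,0,0,0,0,0],[-0.073,-0.005,-0.1,0,0,0,0],[-0.073,-0.005,-0.2,0,0,0,0],[-0.073,-0.005,-0.3,0,0,0,0],[-0.073,-0.005,-0.38,0,0,0,0]]'; python3 -m creep '[[0,0,-0.03,0,0,0,0],[0,0,-0.03,0,0,0,0]]'; python3 - <<'E'
from h import *
a,_=snap('side','side4')
cv2.imwrite('pics/g.png',cv2.resize(a[130:300,160:370,::-1],None,fx=3,fy=3))
print((g(218,0,4)-g(-30,0,4))/400)
E
```

```text
t: 5.4
tool_pos: [407.2, -127.4, 49.1]
orientation: [-3.106, -0.465, 0.004]
ft_force: [-0.7, -0.4, -0.5]
width: 42.9
grip_force: 0.0
t: 5.6
tool_pos: [406.1, -126.9, 37.0]
orientation: [-3.104, -0.464, 0.01]
ft_force: [0.5, 0.0, 0.2]
width: 42.7
grip_force: 0.0
[0.58405689 0.17800693 0.10766187]
```

View pics/g.png

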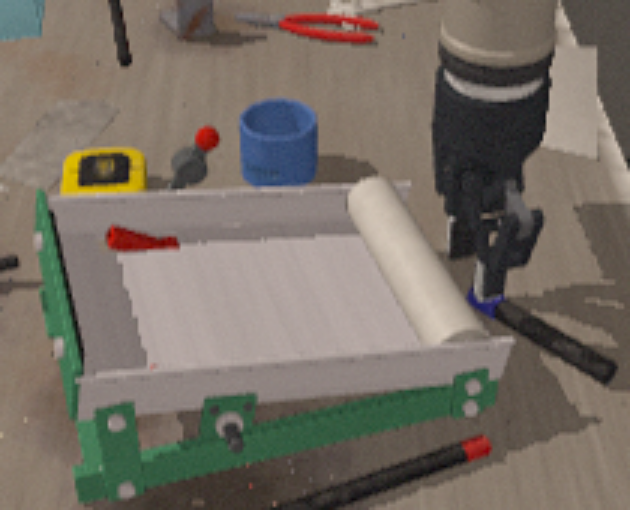

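```bash
python3 -m creep '[[0.023,0.007,0.004,0,0,0,0],[0.046,0.014,0.008,0,0,0,0],[0.068,0.021,0.0125,0,0,0,0],[0.09,0.0275,0.017,0,0,0,0],[0.113,0.0344,0.021,0,0,0,0]]';python3 -m creep '[[0.023,0.007,0.004,0,0,0,0],[0.046,0.014,0.008,0,0,0,0],[0.068,0.021,0.0125,0,0,0,0],[0.09,0.0275,0.017,0,0,0,0],[0.113,0.0344,0.021,0,0,0,0]]';python3 -m creep '[[0.023,0.007,0.004,0,0,0,0],[0.046,0.014,0.008,0,0,0,0],[0.068,0.021,0.0125,0,0,0,0],[0.09,0.0275,0.017,0,0,0,0],[0.113,0.0344,0.021,0,0,0,0]]'; python3 - <<'E'
from h import *
a,_=snap('side','side5')
cv2.imwrite('pics/i.png',cv2.resize(a[130:300,160:370,::-1],None,fx=3,fy=3))
Rg=(R.from_euler('z',YAW)*R.from_euler('y',-10,degrees=True)).inv()
print(Rg.apply(monitor.state()['tool_pos']-g(0,0,0)))
E
```

```text
t: 6.15
tool_pos: [455.3, -113.6, 48.3]
orientation: [3.107, 0.463, 0.001]
ft_force: [-0.2, 0.2, 0.8]
width: 42.8
grip_force: 0.2
t: 6.65
tool_pos: [499.8, -100.0, 56.2]
orientation: [3.107, 0.462, -0.0]
ft_force: [-0.8, -0.3, 1.5]
width: 42.5
grip_force: 0.2
t: 7.15
tool_pos: [545.1, -86.2, 64.6]
orientation: [3.107, 0.462, -0.0]
ft_force: [-0.1, 0.2, 0.4]
width: 42.7
grip_force: 0.2
[118.48264691  -0.28968431  10.72704609]
```

View pics/i.png

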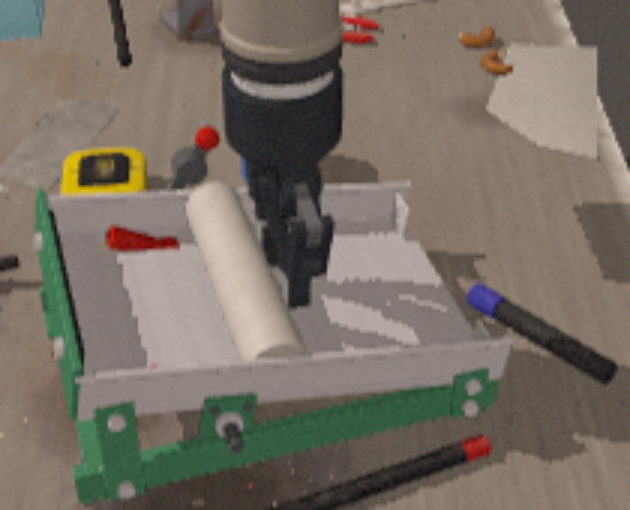

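```bash
python3 -m creep '[[0.023,0.007,0.003,0,0,0,0],[0.046,0.014,0.006,0,0,0,0],[0.068,0.021,0.009,0,0,0,0],[0.09,0.0275,0.013,0,0,0,0],[0.113,0.0344,0.017,0,0,0,0]]';python3 -m creep '[[0.019,0.006,0.0035,0,0,0,0],[0.038,0.012,0.007,0,0,0,0],[0.057,0.017,0.0105,0,0,0,0],[0.075,0.023,0.014,0,0,0,0],[0.094,0.0287,0.0174,0,0,0,0]]'; python3 - <<'E'
from h import *
Rg=(R.from_euler('z',YAW)*R.from_euler('y',-10,degrees=True)).inv()
print(Rg.apply(monitor.state()['tool_pos']-g(0,0,0)))
E
```

```text
t: 7.7
tool_pos: [590.1, -72.5, 71.3]
orientation: [3.107, 0.462, -0.001]
ft_force: [-1.4, -0.6, 0.1]
width: 42.6
grip_force: 0.5
t: 8.2
tool_pos: [627.8, -61.0, 78.3]
orientation: [3.107, 0.462, -0.0]
ft_force: [-0.3, -0.3, 0.8]
width: 42.6
grip_force: 0.2
[203.51981758  -0.52271713   9.14432257]
```

```bash
python3 -m creep '[[0.007,0.002,0.001,0,0,0,0],[0.014,0.004,0.0025,0,0,0,0],[0.02,0.006,0.0037,0,0,0,0],[0.026,0.008,0.005,0,0,0,0],[0.026,0.008,0.005,0,0,0,0]]';python3 -m creep '[[0.005,0.0015,0.001,0,0,0,0],[0.01,0.003,0.002,0,0,0,0],[0.01,0.003,0.002,0,0,0,0]]'; python3 - <<'E'
from h import *
Rg=(R.from_euler('z',YAW)*R.from_euler('y',-10,degrees=True)).inv()
print(Rg.apply(monitor.state()['tool_pos']-g(0,0,0)))
E
```

```text
t: 8.7
tool_pos: [637.8, -57.8, 80.3]
orientation: [-3.107, -0.463, -0.0]
ft_force: [-0.2, -0.2, 0.7]
width: 42.9
grip_force: 0.1
t: 9.0
tool_pos: [638.6, -57.8, 80.3]
orientation: [3.107, 0.462, -0.011]
ft_force: [-6.1, -1.1, 1.8]
width: 43.0
grip_force: 3.0
[215.01262885  -0.56113422   9.13831017]
```

```bash
python3 -m creep '[[0.006,0.002,0.001,0,0,0,0],[0.006,0.002,0.001,0,0,0,0]]';python3 -m creep '[[-0.02,-0.006,-0.003,0,0,0,0],[-0.06,-0.018,-0.005,0,0,0,0],[-0.1,-0.03,0,0,0,0,0],[-0.1,-0.03,0.1,0,0,0,0],[-0.1,-0.03,0.2,0,0,0,0]]';python3 -m creep '[[-0.1,0,0.1,0,0,0,0],[-0.2,0,0.12,0,0,0,0],[-0.3,-0.1,0.12,0,0,0,0],[-0.4,-0.2,0.12,0,0,0,0],[-0.4,-0.3,0.12,0,0,0,0]]'; python3 - <<'E'
from h import *
a,_=snap('side','side6');b,_=snap('top','top6')
cv2.imwrite('pics/j.png',np.hstack([cv2.resize(a[150:300,150:340,::-1],(380,300)),cv2.resize(b[105:265,155:345,::-1],(380,300))]))
E
```

```text
t: 9.2
tool_pos: [638.6, -57.8, 80.3]
orientation: [3.107, 0.461, -0.02]
ft_force: [-10.3, -2.1, 3.6]
width: 43.1
grip_force: 5.2
t: 9.7
tool_pos: [602.4, -68.2, 160.9]
orientation: [-3.107, -0.462, 0.004]
ft_force: [0.5, -0.7, -0.0]
width: 43.0
grip_force: 0.0
t: 10.2
tool_pos: [440.9, -186.4, 209.8]
orientation: [-3.106, -0.468, 0.001]
ft_force: [2.8, -1.3, -0.8]
width: 43.0
grip_force: 0.0
```

View pics/j.png

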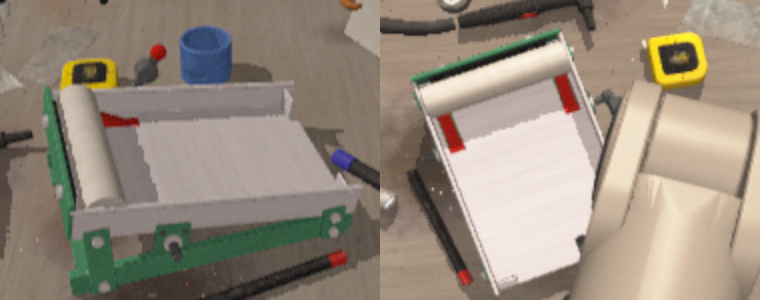

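```bash
python3 -m creep '[[0,-0.05,0,0,0,0,0],[0,-0.1,0,0,0,0,0],[0,-0.1,0,0,0,0,0],[0,-0.1,0,0,0,0,0],[0,-0.1,0,0,0,0,0]]' | head -2; python3 - <<'E'
from h import *
b,d=snap('top','top7');P=pts('top',d);Rg=(R.from_euler('z',YAW)*R.from_euler('y',-10,degrees=True)).inv()
G=Rg.apply((P-g(0,0,0)).reshape(-1,3)).reshape(P.shape)
for y0 in(-60,0,60):
    m=(abs(G[...,1]-y0)<15)&(G[...,2]>36)&(G[...,2]<48)&(G[...,0]>20)&(G[...,0]<264)&(P[...,2]<140);print(y0,m.sum(),np.median(G[m],0).round(1))
hsv=cv2.cvtColor(b,cv2.COLOR_RGB2HSV)
r=((hsv[...,0]<8)|(hsv[...,0]>172))&(hsv[...,1]>150)&(hsv[...,2]>80)
for s in(-76,76):
    m=r&(abs(G[...,1]-s)<14)&(abs(G[...,0]-210)<35)&(P[...,2]<140);print(s,m.sum(),np.percentile(G[m],[5,95],axis=0).round(1).tolist())
E
```

```text
t: 10.8
tool_pos: [444.6, -226.2, 209.5]
-60 148 [246.3 -60.2  40.4]
0 153 [247.    0.   40.5]
60 153 [246.3  60.5  40.5]
-76 124 [[181.4, -82.1, -4.7], [224.0, -68.0, 10.8]]
76 125 [[181.4, 69.7, -4.1], [224.2, 83.3, 11.4]]
```

The tube sits at x ≈ 246 mm and both pawls stand up behind it, so I'm handing in.

```bash
python3 -c "
from plant import arm
print(arm.finish_job())"
```

```text
the job is handed in; nothing more can be done
None
```

The job is done and handed in: I threw the lever first, then pushed the tube over the catch to the stop, where it rests at about x = 246 mm with both pawls up behind it.

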